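# Seat the white reference disc in the colour meter's port and start the calibration

## Task

Calibrate the bench colour meter: with your fingertips, slide the white reference disc across the steel stage, without ever picking it up, until it drops over the edge of the round measuring port and lies flat in it. Only then press the round start key on the meter's front ledge all the way down and let it come up again. Leave the black light trap, the sample dishes and the other loose things where they stand.

Things in the scene. Friction and masses are not known exactly. Their poses are not given: they have to be found in the camera images.
- port (a point): centre of the mouth of the measuring port, level with the stage top, 95 mm above the table: a round recess 64 mm across, 8 mm deep, flat dark floor, in the middle of the flat lipless steel stage (215 mm along x, 338 mm along y) of a fixed white bench meter. z up, x towards the meter's back, y to the left seen from the front. In front, at x < -0.107, a console ledge lies 29 mm below the stage.
- disc: loose white reference disc, a ceramic tile in a thin metal band, 60 mm across, 10 mm thick, about 85 g, lying flat on the stage left or right of the port, its centre 85 to 120 mm from the port centre. Origin: centre of its underside, z up. On the stage the origin is level with the stage top; seated in the port it is 8 mm lower, the disc's top then 2 mm above the stage.
- start_top (a point): centre of the top of the round white start key, 24 mm across, in a black collar 40 mm across, at the left part of the front ledge; the top stands 21 mm above the ledge (8 mm below the stage), 9 mm above the collar; this point moves down with the key.
- start (a joint): how far the start key is pressed: 0 up, 0.005 m fully down; a spring returns it; it starts to move at 1.5 N and is fully down at 5 N.
- trap: black light trap, a flanged cap 58 mm across and 44 mm tall, loose on the stage on the other side of the port from the disc; origin at the centre of its underside. To be left alone.
- dish: small clear-walled dish full of pink meat sample, 42 mm across, 16 mm tall, loose on the stage near its back edge behind the port; origin at the centre of its underside. To be left alone.
- dish2: clear-walled dish full of pink meat sample, 60 mm across, 18 mm tall, on the table to the left of the meter; origin under its centre. To be left alone.
- dish3: a second such dish, likewise. To be left alone.
- handmeter: hand-held white meter lying on the table to the right, 150 x 72 x 56 mm (long along its x); origin under its centre. To be left alone.
- tweezers: steel tweezers 130 mm long (along their x) lying on the table to the left, 8 mm high; origin under the middle. To be left alone.
- rinse: white rinse bottle 60 mm across, 150 mm tall, on the table to the right; origin under its centre. To be left alone.

How it is judged:
By the outcome, as a careful person would: the job done as asked, in the order asked, and still so for the second after the job is handed in, with the robot touching nothing.
It also fails if it takes over 45 s, if anything falls off the work surface, if the arm or the gripper's body presses on something with over 40 N, if the wrist force passes 120 N, or if a joint passes its speed limit or range.

## Robot

A 6-joint arm with a two-finger parallel gripper is mounted at the origin on the work surface. World frame = base frame: x ahead of the robot, y to its left, z up, the work surface at z = 0. Lengths are in m, angles in rad, forces in N, time in s.
With the tool pointing down it reaches from about 0.25 to 0.85 m from the base axis. Payload 12.5 kg.
Tool frame: the origin (TCP) lies at the very end of the fingers, on their centre line; the grasp point (between the pads) lies 19 mm behind it; z points along the fingers, y is the direction in which the jaws open and shut (so a half turn about z gives the same grasp; the last joint's range is limited). The gripper opens to 93 mm and grips with 3 to 60 N. Pads are 15 mm wide; open, the fingers measure 128 mm over their backs; the gripper's body (75 mm by 188 mm) begins 65 mm behind the grasp point.
Start: joints at [-1.273, 0.351, 1.652, -0, 1.139, -0.085], TCP at [0.205, -0.51, 0.219] pointing down, gripper open.
Joint ranges: [-2.75, 2.75], [-0.79, 2.1], [0.01, 2.65], [-1.57, 4.71], [0.07, 3.14], [-2.87, 2.87]. Speed limits (rad/s): [2.22, 2.22, 2.79, 3.14, 3.14, 3.14].

## Interface

Orientations are given as a 3x3 rotation matrix whose columns are the frame's x, y, z axes.
In Python, from workcell import robot gives the robot as it stands. The module is installed in compiled form; this text tells all that it offers.
- The arm moves only by the tool carry_out, never from a script. Its argument "series" is a list of rows, each a list of 5 numbers: the shift along the tool's x, y, z in mm, then the turn about the tool's z in degrees, then the finger opening in mm, from 0 to 93. A call has 1 to 12 rows; each row shifts and turns the commanded pose from where the row before left it, along the tool's axes as they then stand; what a row does not reach is not made up. A row lasts 1/8 s, in which the tool goes at most 62.5 mm and 10.7 degrees, less where a joint would pass 70% of its speed; a pose out of reach is approached as far as the arm can. A call is refused whole if a number of a shift passes 62.5 or a number of a turn 10.7, either way. A call with a gripper value outside its range is refused whole. The fingers move at their own pace and stop on an object; "force" is the grip in N (left out, the last holds). Time passes only in rows, so rows that do not move let the fingers close. It gives the time, the measured TCP pose, the force and the opening at its end, in the units of the state.
- robot.get_obs(): the state, without advancing time (a new reading comes with each control period).
- robot.read_camera(name): name is "scene" or "top"; returns the picture (400x640x3 uint8, red, green, blue); there is no depth.
- robot.get_calibration(name): a dict with "fx", "fy", "cx", "cy" (pixels), "world_to_cam" (4x4, takes a point from world to camera coordinates). Camera axes: x right, y up, looking along -z (the intrinsics and any distortion apply to the point x, -y, -z); pixel columns grow to the right and rows downward; lengths in m; the calibration is good to about 2 mm. A picture is of the moment at which its call begins. get_calibration takes no time and is no camera call.
- robot.job_done(): hands the job in, once; it reports no verdict.
Trained networks look in the newest picture that a camera, given by its name, has taken for a name from the list of things; names that differ only in an ending like _2 or _b are one class to them, and where a whole thing is asked for, a point or a joint stands for the part that bears it (a point fixed in the world has none). Each returns a list of dicts, best first, with "confidence" (0 to 1); they miss things now and then, are a little off and sometimes report something else, mostly with a low value. They report only what shows in the picture. A call takes as long as a camera call.
- robot.spot_in(camera, target): "xyz" ([x, y, z] in m, in the coordinates of the camera as it stood for that picture, good to about 4 mm: the middle of the surface that is visible of it).
- robot.place_of(camera, target): "xyz" ([x, y, z] in m, in the coordinates of the camera as it stood for that picture, good to about 4 mm: a listed point, or the origin of a listed thing).
The state is a dict: "t": time; "joint_pos": joint angles; "dq": joint speeds; "joint_torque": joint torques, N m; "tcp_pos": TCP position; "tcp_rot": TCP orientation; "ft_force": force on the tool from outside, world axes, zero at the start; "wrist_torque": the same for the moment, N m; "width": finger opening in m.
Only numpy, scipy, OpenCV 4.12 (cv2) and the standard library are available. Lean on these libraries where they do the work, as an engineer would, in place of code of your own. Each camera call takes 0.05 s, during which the arm holds its last target.

## Working session

There is one attempt and no reset: what is moved stays moved. The work goes in short steps, Python scripts to look and compute and a tool call to move; the robot and the scene stay as the last step left them, time stands still between calls to the robot, and variables do not carry over. Pictures are saved under pics/ and viewed, and the job is handed in when it is done.

Besides the shell and the picture viewer there is one more tool, called after "Call:" as name([rows], argument=value, ...), one row to a line, values as JSON. carry_out: Moves the arm, as the interface text tells. Its arguments: {"type":"object","properties":{"series":{"type":"array"},"force":{"type":"number"}},"required":["series"]}

```bash
mkdir -p pics; cat > h.py <<'E'
import numpy as np, cv2
from workcell import robot
def cal(n):
    c=robot.get_calibration(n); return c,np.array(c["world_to_cam"])
def c2w(n,p):
    c,T=cal(n); return (np.linalg.inv(T)@np.r_[p,1])[:3]
def pix(n,p):
    c,T=cal(n); q=(T@np.r_[p,1])[:3]; return np.array([c["cx"]+c["fx"]*q[0]/-q[2], c["cy"]+c["fy"]*(-q[1])/-q[2]])
def ray(n,u,v,z):
    c,T=cal(n); d=np.array([(u-c["cx"])/c["fx"],-(v-c["cy"])/c["fy"],-1]); I=np.linalg.inv(T); o=I[:3,3]; w=I[:3,:3]@d
    return o+w*(z-o[2])/w[2]
def shot(n,f):
    im=robot.read_camera(n); cv2.imwrite("pics/"+f,im[:,:,::-1]); return im
E
python3 - <<'E'
from h import *
np.set_printoptions(precision=4,suppress=True)
for n in ("scene","top"):
    shot(n,n+"0.png"); c,T=cal(n); print(n,c.keys(),c["fx"],np.linalg.inv(T)[:3,3])
    for k in ["port","disc","start_top","trap","dish"]:
        for r in robot.place_of(n,k)[:2]: print(n,k,round(r["confidence"],2),c2w(n,r["xyz"]),pix(n,c2w(n,r["xyz"])))
o=robot.get_obs();print(o["t"],o["tcp_pos"],o["tcp_rot"],o["ft_force"],o["width"])
E
```

```text
scene dict_keys(['fx', 'fy', 'cx', 'cy', 'world_to_cam']) 457.7921011227373 [ 1.1551 -0.4313  1.1491]
scene port 0.9 [ 0.5984 -0.0218  0.095 ] [345.4489 207.933 ]
scene disc 0.63 [ 0.5734 -0.1224  0.0973] [308.9942 215.9781]
scene start_top 0.59 [0.4592 0.063  0.0826] [345.095  164.2298]
scene trap 0.88 [0.596  0.085  0.0981] [377.4221 191.0996]
scene trap 0.41 [ 0.3643  0.4069 -0.002 ] [414.5042 122.4823]
scene dish 0.85 [ 0.6097  0.4277 -0.0007] [465.4221 169.0603]
scene dish 0.76 [ 0.4935  0.4307 -0.0032] [443.2992 145.0782]
top dict_keys(['fx', 'fy', 'cx', 'cy', 'world_to_cam']) 416.4404980015866 [ 0.4278 -0.0197  1.1989]
top port 0.73 [ 0.5924 -0.0213  0.0978] [308.9581 174.5092]
top disc 0.62 [ 0.5737 -0.1198  0.0931] [345.5293 182.5932]
top start_top 0.41 [0.453  0.0674 0.0882] [274.3802 226.1913]
top trap 0.85 [0.5978 0.0801 0.0963] [270.9569 171.6484]
top dish 0.82 [ 0.6052  0.4264 -0.0017] [153.5697 171.4079]
top dish 0.79 [ 0.4889  0.4205 -0.0021] [153.505  211.7292]
0.6 [ 0.2055 -0.5102  0.2186] [[ 0.9276  0.3736  0.    ]
 [ 0.3736 -0.9276 -0.    ]
 [ 0.      0.     -1.    ]] [-0.5041  1.1507 -0.0327] 0.09268756387192681
```

```bash
ls pics
```

```text
scene0.png
top0.png
```

View pics/scene0.png

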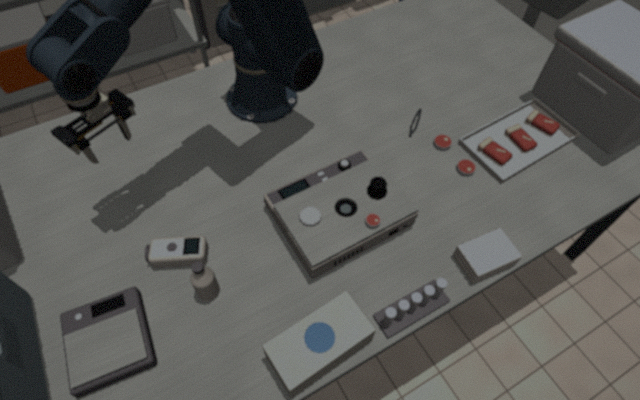

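```bash
python3 -c "
import cv2
a=cv2.imread('pics/top0.png')[120:270,220:420]; cv2.imwrite('pics/top0c.png',cv2.resize(a,None,fx=4,fy=4,interpolation=cv2.INTER_CUBIC))"
```

```text
(no output)
```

View pics/top0c.png

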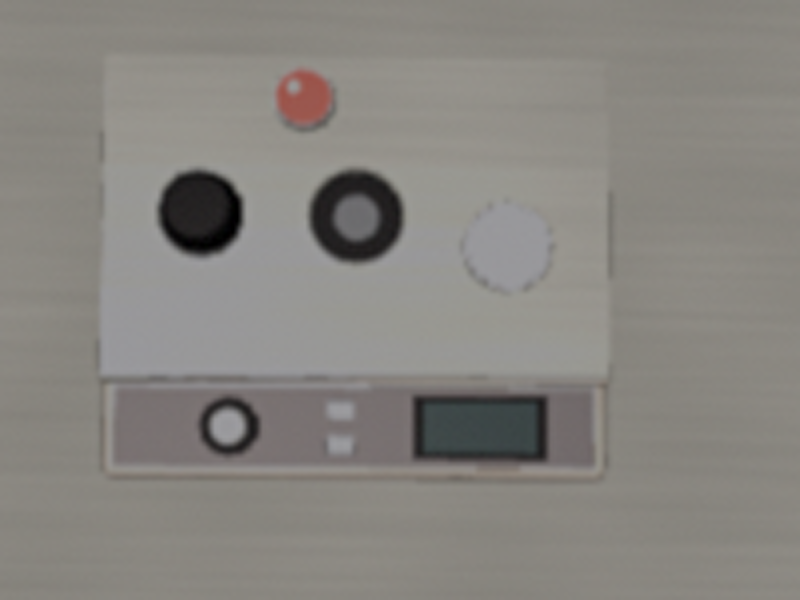

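The top view (up = +x, left = +y) shows the port at about (309,174), the disc to its right at (347,182) and the trap to its left at (270,173). The small dish is behind the port at (296,144), and the start key is at (277,227). Next I'll refine these by fitting the outlines.

```bash
cat > fit.py <<'E'
from h import *
def blob(im,n,mask_fn,c0,r):
    # weighted centroid of contour ellipse in upscaled ROI
    s=8; x0,y0=int(c0[0]-r),int(c0[1]-r)
    a=cv2.resize(im[y0:y0+2*r,x0:x0+2*r],None,fx=s,fy=s,interpolation=cv2.INTER_CUBIC)
    m=mask_fn(a).astype(np.uint8)*255
    cs,_=cv2.findContours(m,cv2.RETR_EXTERNAL,cv2.CHAIN_APPROX_NONE)
    ctr=s*np.array([c0[0]-x0,c0[1]-y0])
    cs=[c for c in cs if len(c)>40]
    if not cs: return None
    c=min(cs,key=lambda c:np.linalg.norm(c.reshape(-1,2).mean(0)-ctr))
    h=cv2.convexHull(c); e=cv2.fitEllipse(c)
    return (np.array(e[0])+.5)/s+[x0,y0]-.5, np.array(e[1])/s
E
python3 - <<'E'
from fit import *
np.set_printoptions(precision=4,suppress=True)
dark=lambda a: cv2.cvtColor(a,cv2.COLOR_RGB2GRAY)<95
t=cv2.imread("pics/top0.png")[:,:,::-1]; s=cv2.imread("pics/scene0.png")[:,:,::-1]
for n,im,c in(("top",t,(309,174)),("scene",s,(345,208))):
    for th in (80,95,110):
        b=blob(im,n,lambda a:cv2.cvtColor(a,cv2.COLOR_RGB2GRAY)<th,c,18 if n=="top" else 16)
        print(n,"port",th,b, b is not None and ray(n,*b[0],.095))
for n,p in(("top",(347,181.75)),("scene",(310.5,215.5))): print(n,"disc",ray(n,*p,.105))
for n,p in(("top",(277.3,226.6)),("scene",(345,163.5))): print(n,"key",ray(n,*p,.087))
for k in ["rinse","handmeter","dish"]:
  for r in robot.place_of("top",k)[:3]: print(k,r["confidence"],c2w("top",r["xyz"]))
def crop(im,x0,y0,x1,y1,f,o): cv2.imwrite("pics/"+o,cv2.resize(im[y0:y1,x0:x1,::-1],None,fx=f,fy=f,interpolation=cv2.INTER_CUBIC))
crop(s,250,140,430,260,4,"scene0c.png")
E
```

```text
top port 80 (array([308.6497, 173.6106]), array([22.3856, 22.7763])) [ 0.5952 -0.0204  0.095 ]
top port 95 (array([308.6412, 173.601 ]), array([22.9354, 23.2617])) [ 0.5953 -0.0204  0.095 ]
top port 110 (array([308.644 , 173.5951]), array([23.4794, 23.7557])) [ 0.5953 -0.0204  0.095 ]
scene port 80 (array([345.5603, 207.0928]), array([19.0702, 23.0288])) [ 0.5962 -0.0201  0.095 ]
scene port 95 (array([345.5839, 207.0419]), array([20.16  , 24.0833])) [ 0.5961 -0.02    0.095 ]
scene port 110 (array([346.5434, 207.1324]), array([23.2279, 30.2237])) [ 0.5977 -0.0178  0.095 ]
top disc [ 0.5745 -0.1226  0.105 ]
scene disc [ 0.5783 -0.1204  0.105 ]
top key [0.4521 0.0597 0.087 ]
scene key [0.4595 0.0622 0.087 ]
rinse 0.93 [ 0.5926 -0.4406 -0.0009]
handmeter 0.84 [ 0.461  -0.464   0.0036]
dish 0.82 [ 0.6052  0.4264 -0.0017]
dish 0.79 [ 0.4889  0.4205 -0.0021]
```

View pics/scene0c.png

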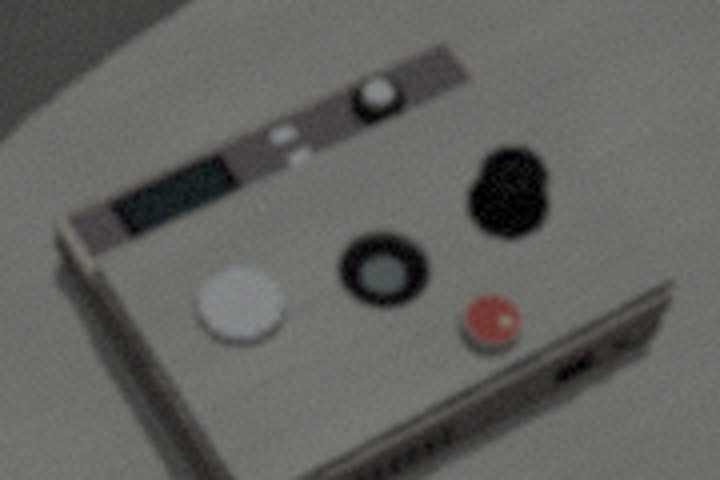

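Call:
carry_out([
  [0,0,0,-9.4,40],
  [0,0,0,-9.4,40],
  [0,0,0,-9.4,40],
  [0,0,0,-9.5,40],
  [0,0,0,-9.5,40],
  [0,0,0,-9.5,40],
], force=10)

```text
t: 1.5
tcp_pos: [0.2055, -0.5102, 0.2186]
tcp_rot: [[0.192, 0.981, 0.0], [0.981, -0.192, 0.0], [0.0, 0.0, -1.0]]
ft_force: [0.5, -0.6, -0.2]
width: 0.0413
```

Call:
carry_out([
  [34,24,0,0,40],
  [34,24,0,0,40],
  [34,24,0,0,40],
  [34,24,0,0,40],
  [34,24,0,0,40],
  [34,24,0,0,40],
  [34,24,0,0,40],
  [34,24,0,0,40],
  [34,24,0,0,40],
  [34,24,0,0,40],
  [34,24,0,0,40],
  [34,21,0,0,40],
])

```text
t: 3.0
tcp_pos: [0.5662, -0.1653, 0.2186]
tcp_rot: [[0.197, 0.98, 0.0], [0.98, -0.197, -0.0], [-0.0, 0.0, -1.0]]
ft_force: [-0.6, -0.6, 0.2]
width: 0.0401
```

```bash
cat > look.py <<'E'
from fit import *
import sys
np.set_printoptions(precision=4,suppress=True)
k=sys.argv[1]
t=shot("top","t%s.png"%k); s=shot("scene","s%s.png"%k)
def up(im,x0,y0,x1,y1,f): return cv2.resize(im[y0:y1,x0:x1,::-1],None,fx=f,fy=f,interpolation=cv2.INTER_CUBIC)
a=up(t,240,130,390,250,2.6667) if 0 else up(t,240,135,380,240,4); b=up(s,280,140,420,240,4)
cv2.imwrite("pics/tc%s.png"%k,a); cv2.imwrite("pics/sc%s.png"%k,b)
o=robot.get_obs();print(o["t"],o["tcp_pos"],o["tcp_rot"][:,0],o["ft_force"],o["width"])
tip=o["tcp_pos"]
for n in("top","scene"): print(n,"tip px",pix(n,tip), "disc",[(round(r["confidence"],2),c2w(n,r["xyz"])) for r in robot.place_of(n,"disc")[:1]])
E
python3 look.py 1
```

```text
3.1 [ 0.567  -0.1639  0.2184] [0.1943 0.981  0.0005] [-0.4532 -0.6357  0.27  ] 0.03988037353587576
top tip px [368.8522 179.0689] disc [(0.71, array([ 0.5721, -0.1186,  0.094 ]))]
scene tip px [292.5016 195.0069] disc [(0.9, array([ 0.5746, -0.1208,  0.0971]))]
```

View pics/t1.png

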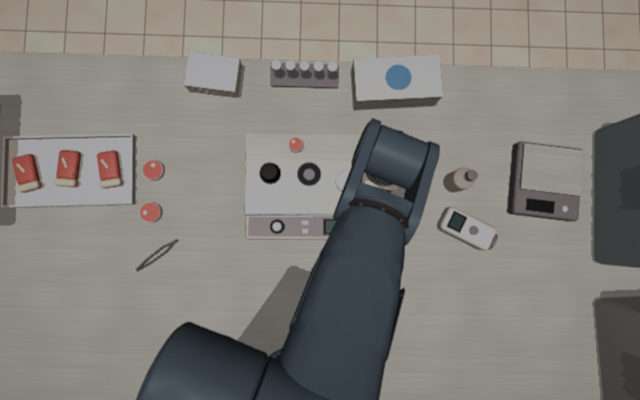

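View pics/s1.png

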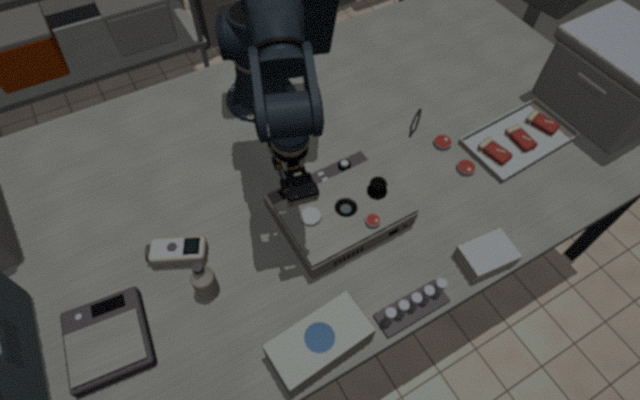

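Call:
carry_out([
  [0,0,40,0,40],
  [0,0,40,0,40],
  [0,0,25,0,40],
  [0,0,8,0,40],
  [0,0,4,0,40],
  [0,0,0,0,40],
  [0,0,0,0,40],
])

```text
t: 4.08
tcp_pos: [0.5656, -0.1665, 0.1025]
tcp_rot: [[0.197, 0.98, 0.001], [0.98, -0.197, -0.001], [-0.0, 0.001, -1.0]]
ft_force: [-0.2, 0.3, -0.0]
width: 0.0399
```

```bash
python3 look.py 2
```

```text
4.175 [ 0.5656 -0.1664  0.1022] [ 0.197   0.9804 -0.0002] [ 0.4973 -0.2254 -0.4689] 0.03995570915778377
top tip px [363.3075 185.6132] disc [(0.42, array([ 0.5722, -0.1208,  0.0955]))]
scene tip px [293.1761 219.6701] disc [(0.54, array([ 0.5757, -0.1223,  0.0987]))]
```

View pics/sc2.png

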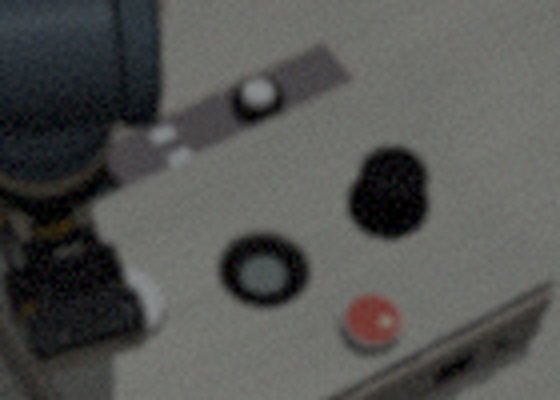

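Call:
carry_out([
  [0,0,4,0,40],
  [8,0,0,0,40],
  [8,0,0,0,40],
  [8,0,0,0,40],
  [8,0,0,0,40],
  [8,0,0,0,40],
  [8,0,0,0,40],
  [8,0,0,0,40],
  [8,0,0,0,40],
  [0,0,0,0,40],
])

```text
t: 5.52
tcp_pos: [0.578, -0.103, 0.0976]
tcp_rot: [[0.197, 0.98, 0.0], [0.98, -0.197, 0.0], [0.0, 0.0, -1.0]]
ft_force: [-0.9, -0.8, 0.4]
width: 0.04
```

```bash
python3 look.py 3
```

```text
5.625 [ 0.5779 -0.1036  0.0977] [0.197  0.9804 0.    ] [-0.035   0.354  -0.5848] 0.039762221218244756
top tip px [339.6597 180.6514] disc []
scene tip px [315.8857 214.2561] disc []
```

View pics/sc3.png

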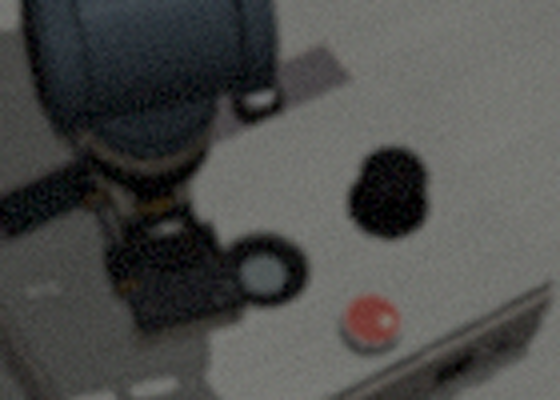

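```bash
python3 - <<'E'
from h import *
for p in ([.584,-.074,.105],[.590,-.0446,.105],[.5955-.0063,-.020-.0314,.095],[.5955,-.02,.087]): print((pix("scene",p)-[280,140])*4)
E
cat > gam.py <<'E'
import sys,cv2,numpy as np
a=cv2.imread(sys.argv[1]); x0,y0,x1,y1,f=map(int,sys.argv[3:8])
a=a[y0:y1,x0:x1]; a=(255*np.clip(a/255.*1.3,0,1)**.5).astype('uint8')
cv2.imwrite(sys.argv[2],cv2.resize(a,None,fx=f,fy=f,interpolation=cv2.INTER_CUBIC))
E
python3 gam.py pics/s3.png pics/s3g.png 300 180 380 240 9
```

```text
[185.95198911 279.73664063]
[227.67050541 268.40340867]
[217.97270825 279.60910337]
[261.19880786 273.84118366]
```

View pics/s3g.png

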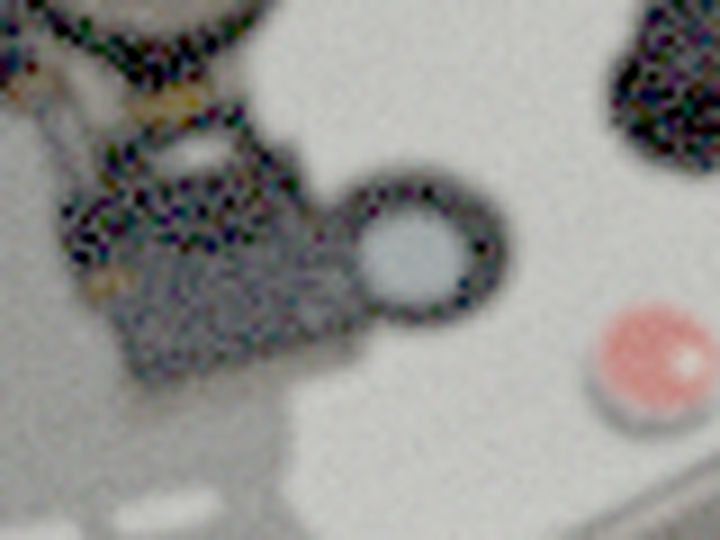

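Call:
carry_out([
  [7,0.5,0,0,40],
  [7,0,0,0,40],
  [7,0,0,0,40],
  [7,0,0,0,40],
  [7,0,0,0,40],
  [5,0,0,0,40],
  [4,0,0,0,40],
  [4,0,0,0,40],
  [2,0,0,0,40],
  [2,0,0,0,40],
  [2,0,0,0,40],
  [0,0,0,0,40],
])

```text
t: 7.22
tcp_pos: [0.589, -0.0506, 0.0976]
tcp_rot: [[0.197, 0.98, 0.0], [0.98, -0.197, 0.0], [0.0, -0.0, -1.0]]
ft_force: [0.2, -0.5, 0.0]
width: 0.04
```

```bash
python3 look.py 4;python3 gam.py pics/s4.png pics/s4g.png 300 180 380 240 9
```

```text
7.325 [ 0.589  -0.0507  0.0976] [0.1971 0.9804 0.0001] [ 0.5875 -0.7673 -0.7226] 0.040282318781016443
top tip px [319.9577 176.0422] disc []
scene tip px [334.708  209.2352] disc []
```

View pics/s4g.png

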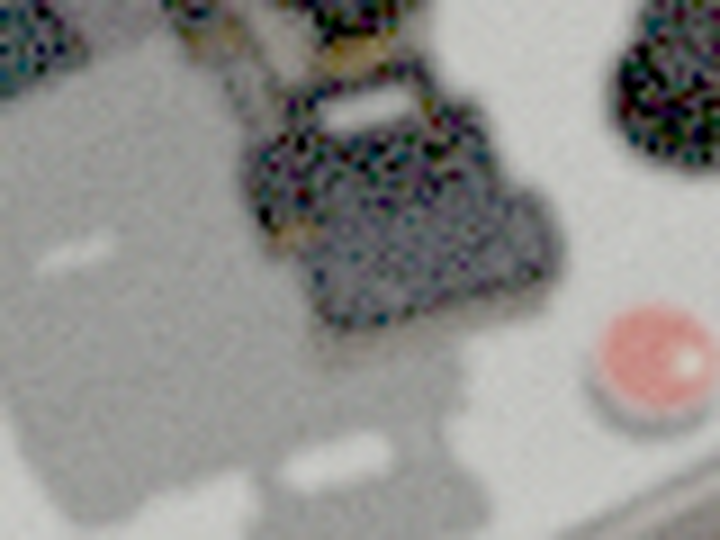

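Call:
carry_out([
  [1,0,0,0,40],
  [1,0,0,0,40],
  [0,0,0,0,40],
  [-5,0,0,0,40],
  [-20,0,0,0,40],
  [-30,0,0,0,40],
  [-30,0,-30,0,40],
  [-35,0,-40,0,40],
  [-40,0,0,0,40],
  [0,0,0,0,40],
])

```text
t: 8.68
tcp_pos: [0.5569, -0.2088, 0.1679]
tcp_rot: [[0.201, 0.98, 0.001], [0.98, -0.201, -0.001], [-0.001, 0.001, -1.0]]
ft_force: [-0.1, 0.2, 0.7]
width: 0.0402
```

```bash
python3 look.py 5;python3 gam.py pics/s5.png pics/s5g.png 300 160 390 240 7;python3 gam.py pics/t5.png pics/t5g.png 240 130 340 240 5
```

```text
8.775 [ 0.5573 -0.2062  0.1673] [0.1984 0.9801 0.0003] [ 0.6259  0.2692 -0.0214] 0.04000023335876626
top tip px [382.6013 186.1041] disc [(0.96, array([ 0.5954, -0.0228,  0.0878]))]
scene tip px [276.8194 210.4004] disc [(0.58, array([ 0.5951, -0.0222,  0.0877]))]
```

View pics/s5g.png

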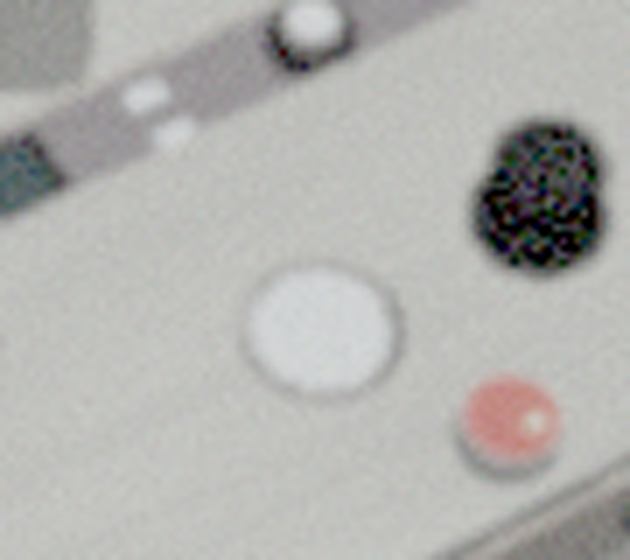

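View pics/t5g.png

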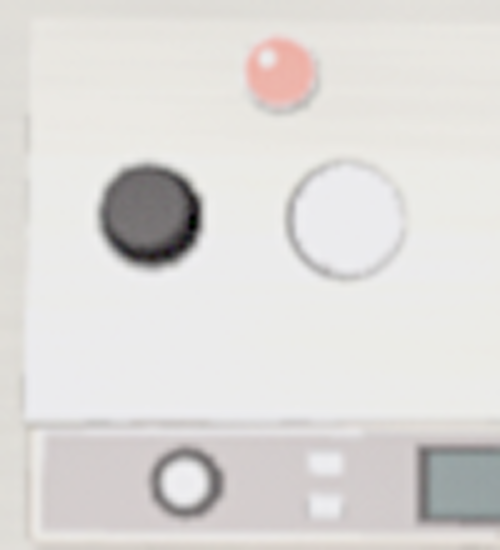

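The disc is flat in the port: both views show a thin, even ring around it, and the networks put its origin at z ≈ 0.0878. Next is the key.

```bash
python3 - <<'E'
from fit import *
np.set_printoptions(precision=4,suppress=True)
t=cv2.imread("pics/t5.png")[:,:,::-1]; s=cv2.imread("pics/s5.png")[:,:,::-1]
g=lambda a:cv2.cvtColor(a,cv2.COLOR_RGB2GRAY)
for n,im,c in(("top",t,(277,226)),("scene",s,(344.3,162.8))):
    for th in (90,105,120,135):
        b=blob(im,n,lambda a:g(a)>th,c,7)
        if b: print(n,th,b[0],b[1],ray(n,*b[0],.087))
    for r in robot.place_of(n,"start_top")[:1]: print(r["confidence"],c2w(n,r["xyz"]))
# bias check: port by same cams
E
```

```text
top 90 [276.4653 226.0655] [9.4208 9.5636] [0.4535 0.0619 0.087 ]
top 105 [276.4706 226.0829] [9.0217 9.1025] [0.4535 0.0619 0.087 ]
top 120 [276.4487 226.0872] [8.597  8.6528] [0.4535 0.062  0.087 ]
top 135 [276.4395 226.0917] [8.0925 8.1995] [0.4534 0.062  0.087 ]
0.38 [0.4523 0.0653 0.0846]
scene 90 [343.3941 158.9277] [11.5498 13.942 ] [0.4423 0.0671 0.087 ]
scene 105 [344.1237 162.3183] [5.4    6.5941] [0.4544 0.0623 0.087 ]
scene 120 [344.1347 162.327 ] [4.1482 5.6334] [0.4545 0.0623 0.087 ]
0.52 [0.4573 0.0649 0.0869]
```

Call:
carry_out([
  [30,-19,0,0,0],
  [30,-19,0,0,0],
  [30,-19,0,0,0],
  [30,-19,0,0,0],
  [30,-19,0,0,0],
  [30,-19,0,0,0],
  [30,-20,0,0,0],
  [32,-20,0,0,0],
  [0,0,0,0,0],
  [0,0,30,0,0],
  [0,0,30,0,0],
  [0,0,0,0,0],
])

```text
t: 10.48
tcp_pos: [0.4537, 0.0617, 0.1063]
tcp_rot: [[0.197, 0.98, -0.004], [0.98, -0.197, -0.0], [-0.001, -0.003, -1.0]]
ft_force: [-0.2, -0.4, -0.1]
width: 0.0005
```

```bash
python3 look.py 6;python3 gam.py pics/s6.png pics/s6g.png 300 130 390 220 6
```

```text
10.575 [0.4551 0.0618 0.1083] [0.1971 0.9804 0.    ] [-0.2044  0.1919  0.8532] 0.0003076765683013168
top tip px [275.9531 225.2641] disc [(0.71, array([ 0.5932, -0.0212,  0.0842]))]
scene tip px [344.4813 157.9695] disc [(0.61, array([ 0.592 , -0.0195,  0.0875]))]
```

View pics/s6g.png

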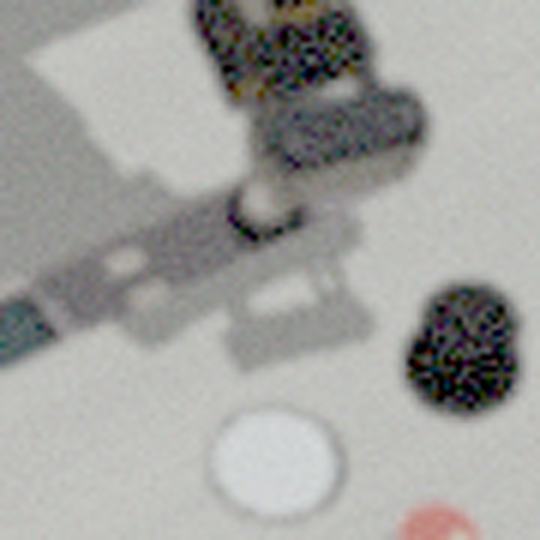

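Call:
carry_out([
  [0,0,8,0,0],
  [0,0,8,0,0],
  [0,0,4,0,0],
  [0,0,2,0,0],
  [0,0,1,0,0],
  [0,0,1,0,0],
  [0,0,1,0,0],
  [0,0,0,0,0],
])

```text
t: 11.68
tcp_pos: [0.4544, 0.062, 0.0826]
tcp_rot: [[0.197, 0.98, -0.0], [0.98, -0.197, -0.0], [-0.0, -0.0, -1.0]]
ft_force: [-3.9, -2.1, 5.5]
width: 0.0005
```

```bash
python3 look.py 7
```

```text
11.775 [0.4545 0.0619 0.0827] [ 0.1972  0.9804 -0.    ] [-3.7767 -0.3966  5.0475] 0.0005857870740453846
top tip px [276.5949 225.7521] disc [(0.71, array([ 0.5941, -0.0228,  0.0901]))]
scene tip px [343.9575 163.2781] disc [(0.85, array([ 0.5956, -0.0206,  0.0874]))]
```

Call:
carry_out([
  [0,0,0.5,0,0],
  [0,0,0.5,0,0],
  [0,0,0.5,0,0],
  [0,0,0,0,0],
])

```text
t: 12.38
tcp_pos: [0.4547, 0.062, 0.082]
tcp_rot: [[0.197, 0.98, 0.0], [0.98, -0.197, -0.0], [0.0, 0.0, -1.0]]
ft_force: [-9.7, -0.3, 19.2]
width: 0.0002
```

The key is on its stop: the force rose sharply to 19 N at z = 0.082. I'll release it and retreat.

Call:
carry_out([
  [0,0,-2,0,0],
  [0,0,-4,0,0],
  [0,0,-8,0,0],
  [0,0,-20,0,0],
  [0,0,-40,0,0],
  [0,0,-40,0,0],
  [0,-30,-20,0,0],
  [-40,-30,0,0,0],
  [-40,-30,0,0,0],
  [-40,-20,0,0,0],
  [-40,0,0,0,0],
  [0,0,0,0,0],
])

```text
t: 13.88
tcp_pos: [0.3152, -0.075, 0.2157]
tcp_rot: [[0.201, 0.98, 0.002], [0.98, -0.201, -0.001], [-0.0, 0.002, -1.0]]
ft_force: [-0.1, 0.4, 0.1]
width: 0.0001
```

```bash
python3 look.py 8;python3 gam.py pics/s8.png pics/s8g.png 290 140 410 230 5;python3 gam.py pics/t8.png pics/t8g.png 230 120 390 245 4
python3 - <<'E'
from h import *
for n in("top","scene"):
  for k in("start_top","disc","trap"):
    for r in robot.place_of(n,k)[:1]: print(n,k,r["confidence"],c2w(n,r["xyz"]))
E
```

```text
13.975 [ 0.3155 -0.0733  0.2154] [0.1985 0.9801 0.0001] [ 0.1277  0.4707 -0.1781] 0.00048215999539560705
top tip px [328.7724 285.1784] disc [(0.79, array([ 0.5939, -0.0199,  0.0873]))]
scene tip px [279.3116 118.0383] disc [(0.64, array([ 0.5961, -0.0214,  0.0886]))]
top start_top 0.63 [0.45349846 0.06143648 0.08669718]
top disc 0.79 [ 0.59393692 -0.01993416  0.08730471]
top trap 0.81 [0.59725751 0.07994223 0.093225  ]
scene start_top 0.5 [0.45837534 0.06453247 0.08249047]
scene disc 0.64 [ 0.59608977 -0.02139439  0.08863381]
scene trap 0.55 [0.59556572 0.08198911 0.09616223]
```

View pics/s8g.png

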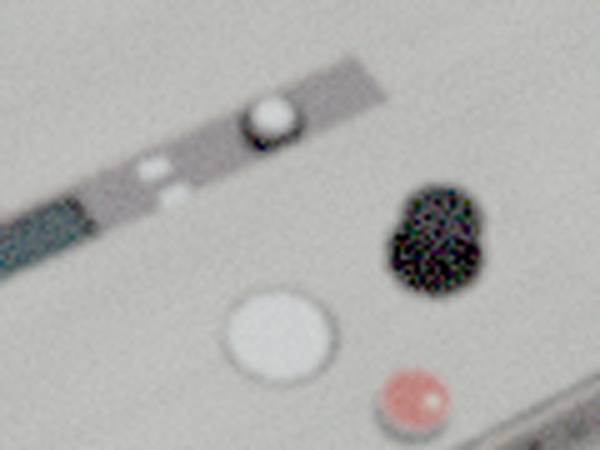

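View pics/t8g.png

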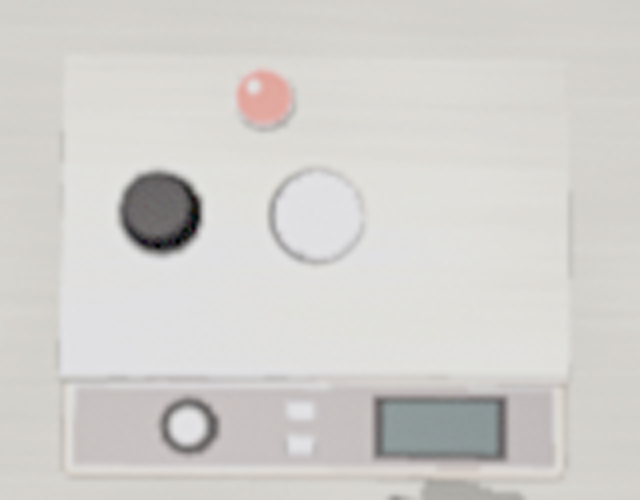

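The pictures show the disc flat in the port (top view crop at (317,215)) and the key up again at (189,426). The trap and the small dish are where they were, and the arm is clear, so I'm handing the job in.

```bash
python3 -c "
from workcell import robot
print(robot.job_done())"
```

```text
the job is handed in; nothing more can be done
None
```

The job is done and handed in at about 14 s of the 45 s allowed. With two fingertips I slid the white disc across the stage until it dropped into the port. Then I pressed the start key to its stop with closed fingers, let it come up, and moved the arm clear.

- **Disc:** both views show a thin, even ring around it. The networks put its origin at z ≈ 0.087 to 0.089 and within about 2 mm of the port centre, where 0.087 means seated. The gripper hid the disc during the last part of the slide, so I confirmed the drop only after backing off, before going to the key.
- **Key press:** the fingertips reached z = 0.082, which is the full 5 mm of travel. The force rose sharply to about 19 N, so the key was on its stop.
- **Key return:** both pictures show the key up afterwards. The network readings of its height disagreed: 0.0867 from the top camera, which means up, and 0.0825 from the scene camera, which would mean pressed. Their error is about 4 mm and the scene camera read 0.0826 even before any press, so I went by the pictures.
- **Other things:** the trap and the small dish stand where they were in both final pictures. I didn't re-measure the items on the table, but nothing came near them.

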